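# Load a circuit board under the lip of a pin jig and hold it pressed home

## Robot

A 6-joint arm with a two-finger parallel gripper is mounted at the origin on the work surface. World frame = base frame: x ahead of the robot, y to its left, z up, the work surface at z = 0. Lengths are in m, angles in rad, forces in N, time in s.
With the tool pointing down it reaches from about 0.375 to 0.9 m from the base axis. Payload 3.1 kg.
Tool frame: the origin (TCP) lies at the centre of the arm's flange, where the gripper is bolted on; the fingertips stand 173 mm ahead of it and the grasp point (between the pads) lies 155 mm ahead of it (tip_extent is the distance from the TCP to the fingertips, in m); z points along the fingers, y is the direction in which the jaws open and shut (so a half turn about z gives the same grasp; the last joint's range is limited). The gripper opens to 85 mm and grips with 20 to 120 N. Pads are 22 mm wide; open, the fingers measure 114 mm over their backs; the gripper's body (76 mm by 85 mm) begins 54 mm behind the grasp point. The pads swing forward as they close: fully open they stand 13 mm farther back than shut.
Start: joints at [0.941, 0.527, 1.433, -0, 1.181, -0.178], TCP at [0.273, 0.562, 0.405] pointing down, gripper open.
Joint ranges: [-3.08, 3.08], [-0.75, 2.2], [0.22, 2.44], [-1.43, 4.57], [0, 2.65], [-2.85, 2.85]. Speed limits (rad/s): [2.79, 2.79, 3.14, 3.14, 3.14, 3.14].

## Interface

Orientations are given as a unit quaternion [x, y, z, w].
In Python, from station import sense, snapshot, sign_off, tip_extent gives the robot as it stands. The module is installed in compiled form; this text tells all that it offers.
- The arm moves only by the tool servo_tool, never from a script. Its argument "rows" is a list of rows, each a list of 3 entries, a list of its own where there are three numbers: the shift along the tool's x, y, z in mm, then the turn about the tool's z in degrees, then the opening, from -1 (shut) to 1 (fully open), so that 0 is half open. A call has 1 to 8 rows; each row is the pose to reach, as a shift and turn from the pose measured when the call began, along the tool's axes at that moment; what a row does not reach only later rows make up. A row lasts 1/10 s, in which the tool goes at most 50 mm and 8.59 degrees, less where a joint would pass 70% of its speed; a pose out of reach is approached as far as the arm can. A call with a gripper value outside its range is refused whole. The fingers move at their own pace and stop on an object; "force" is the grip in N (left out, the last holds). Time passes only in rows, so rows that repeat a pose let the fingers close. It gives the time, the measured TCP pose, the force and the opening at its end, in the units of the state.
- sense(): the state, without advancing time (a new reading comes with each control period).
- snapshot(name): name is "side" or "top" or "wrist"; returns a dict with "image" (480x640x3 uint8, blue, green, red), "z_map" (480x640 float32, m along the optical axis (not along the pixel's ray), 0 where there is no reading), "vertical_fov" (degrees; the focal length in pixels is half the picture's height over the tangent of half this angle, whatever the lens; pixels are square), "cx", "cy" (the principal point, pixels), "cam_to_world" (4x4, takes a point from camera to world coordinates). Camera axes: x right, y down, z forward; pixel columns grow to the right and rows downward; lengths in m; the calibration is good to about 2 mm. The wrist camera is an equidistant fisheye: a pixel r from the principal point sees the ray r / f radians off the axis. A picture is of the moment at which its call begins.
- sign_off(): hands the job in, once; it reports no verdict.
The state is a dict: "t": time; "q": joint angles; "qd": joint speeds; "tau": joint torques, N m; "tcp_pos": TCP position; "tool_rot": TCP orientation; "force": force on the tool from outside, world axes, zero at the start; "ft_torque": the same for the moment, N m; "finger_gap": opening from 0.0 (shut) to 1.0 (fully open).
Only numpy, scipy, OpenCV 4.12 (cv2) and the standard library are available. Lean on these libraries where they do the work, as an engineer would, in place of code of your own. Each camera call takes 0.05 s, during which the arm holds its last target. There are 200 camera calls.

## Task

Lift the orange dust cover off the programming jig and set it down upright on the blue mat. Then load the circuit board into the jig: push its bare edge (the one away from the blue terminal block) fully in under the jig's blue lip and press the board down flat on the nest against the sprung gold pins. Finish while still holding the board pressed fully home, because the pins lift it again if you let go; leave the multimeter, solder spool and breadboard where they are.

Things in the scene. Friction and masses are not known exactly. Their poses are not given: they have to be found in the camera images.
- jig: Fixed programming jig, grey-topped black box 150 (x) x 130 (y) x 20 mm. Origin: centre of its underside; z up; +x points from the open front to the blue lip. Its flat top is the nest floor, 20 mm up. Side guides (x -48 to +4 mm, 5 mm high, sloping inside) leave a channel 66 mm wide at y = 0. Six gold sprung pins in a row at x = -30 mm, y -20 to +20 mm, stand 4 mm above the floor when free
- nest_stop (a point): Foot of the jig's rear stop, which faces -x, at nest-floor level, on the centre line; axes as the jig's; 30 mm from its origin. The blue lip, 84 mm wide, overhangs the floor 8 mm in front of the stop, 5 mm above the floor; its sloping lead-in rises to 10 mm at 15.5 mm in front of the stop. Home: the board's bare edge against the stop, its underside flat on the floor, centred in y
- pin0 (a joint): Travel of the pin at y = -20 mm of the jig, m: 0 = free (4 mm above the floor), 0.004 = level with the floor. Each of the six pins pushes up with 0.4 N when free, 1.2 N when level with the floor (about 7 N for all)
- pin5 (a joint): The same for the pin at y = +20 mm of the jig
- cover_knob (a point): On the axis of the black knob (20 mm dia, 32 mm high) of the orange dust cover: 12 mm below the knob's top, 20 mm above the cover's flat roof, 44 mm above its rim. z up. Cover: loose cap 67 x 92 x 24 mm, open below, about 90 g, standing on the jig's top over pins and guides, square with the jig within 0.02 rad. Lift it straight up 15 mm before moving sideways
- mat: Fixed blue mat, 200 x 200 x 3 mm, empty, left or right of the jig. Origin: centre of its underside; z up. The cover goes on it
- board_grip (a point): Centre of the heat sink (aluminium, 30 (x) x 24 (y) x 40 mm high) in the middle of the loose green board: 20 mm above the board's face, 22.4 mm above its underside; z up. Its flat y sides are to be gripped; bare board below the fingers. Board 80 (x) x 60 (y) x 2.4 mm, about 100 g. +x points to the bare edge; at the -x end (x below -25 mm) a blue terminal block and 2 capacitors, 12 mm high
- board_edge (a point): Middle of the board's bare +x edge, 40 mm from its centre, half-way through its thickness (1.2 mm above the underside); axes as board_grip
- tray: Fixed black tray in which the board lies flat, on the other side of the jig from the mat: 150 x 130 mm, walls 10 mm high, floor 3 mm thick. Origin: centre of its underside; z up
- meter: Bystander: multimeter in a blue holster lying beyond the jig, 88 (x) x 185 (y) x 47 mm; origin: centre of its underside
- spool: Bystander: solder spool with red flanges, standing, 60 mm dia, 48 mm high; origin: centre of its underside
- breadboard: Bystander: white breadboard on a pale yellow block, 55 x 84 x 27 mm (parts on it up to 39 mm); origin: centre of its underside

How it is judged:
By the outcome, as a careful person would: the job done as asked, in the order asked, and still so for the second after the job is handed in, while the arm keeps its last pose, push and grip.
It also fails if it takes over 51 s, if anything falls off the work surface, if the arm or the gripper's body presses on something with over 40 N, if the wrist force passes 120 N, or if a joint passes its speed limit or range.

## Working session

There is one attempt and no reset: what is moved stays moved. The work goes in short steps, Python scripts to look and compute and a tool call to move; the robot and the scene stay as the last step left them, time stands still between calls to the robot, and variables do not carry over. Pictures are saved under pics/ and viewed, about 8 in all and at most 12, crops included, and the job is handed in when it is done.

Besides the shell and the picture viewer there is one more tool, called as name(argument=value, ...), one argument or row to a line, values as JSON. servo_tool: Moves the arm, as the interface text tells. Its arguments: {"type":"object","properties":{"rows":{"type":"array"},"force":{"type":"number"}},"required":["rows"]}

```bash
mkdir -p pics; cat > h.py <<'E'
import numpy as np, cv2
from station import sense, snapshot, sign_off, tip_extent
def cloud(s):
    h,w=s["z_map"].shape; f=h/2/np.tan(np.radians(s["vertical_fov"])/2)
    v,u=np.mgrid[:h,:w]; z=s["z_map"]
    P=np.dstack([(u-s["cx"])/f*z,(v-s["cy"])/f*z,z])
    T=np.array(s["cam_to_world"]); W=P@T[:3,:3].T+T[:3,3]; W[z==0]=np.nan
    return W
E
python3 - <<'E'
from h import *
s=sense(); print(s)
for n in("top","side"):
    a=snapshot(n); cv2.imwrite(f"pics/{n}0.png",a["image"]); np.savez(f"{n}0.npz",**a)
    print(n,a["vertical_fov"],a["cx"],a["cy"],np.round(a["cam_to_world"],3).tolist())
E
```

```text
{'t': 0.0, 'q': array([ 9.40468710e-01,  5.28426867e-01,  1.43385398e+00,  2.75387769e-05,
        1.18140361e+00, -1.78512631e-01]), 'qd': array([ 0.0005399 , -0.00383138, -0.00126397, -0.00053054,  0.00227351,
        0.00024659]), 'tau': array([ 8.85192958e-05, -4.42354774e+01, -1.78020144e+01, -2.82708716e-04,
        8.45799863e-03,  8.53621430e-06]), 'tcp_pos': array([0.27265345, 0.56202355, 0.40377275]), 'tool_rot': array([ 2.23995874e-01,  9.74589531e-01, -9.56517139e-04, -4.23252446e-04]), 'force': array([ 0.18213536, -0.05381412,  0.22454533]), 'ft_torque': array([-0.0245842 ,  0.06452502,  0.00946606]), 'finger_gap': 1.0010679828474185}
top 52.10920150848798 318.9107652814561 239.08541551559318 [[-0.03, -0.99, 0.139, 0.499], [-1.0, 0.03, -0.003, 0.003], [-0.001, -0.139, -0.99, 0.948], [0.0, 0.0, 0.0, 1.0]]
side 49.9180285423727 320.5954534458922 238.4738405715562 [[-0.987, -0.073, 0.143, 0.463], [-0.16, 0.461, -0.873, 0.785], [-0.002, -0.884, -0.467, 0.503], [0.0, 0.0, 0.0, 1.0]]
```

View pics/top0.png

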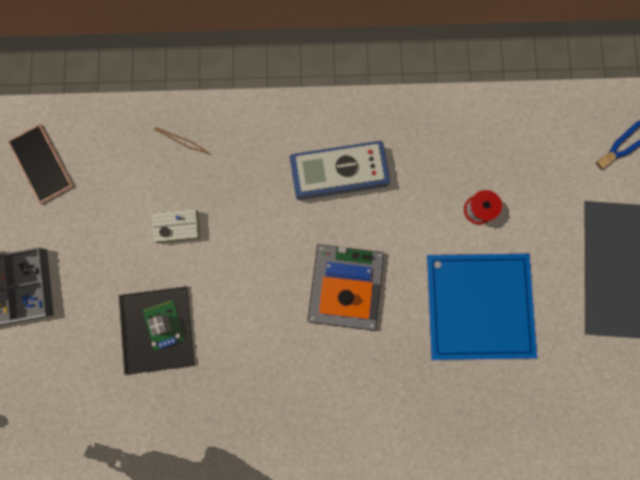

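View pics/side0.png

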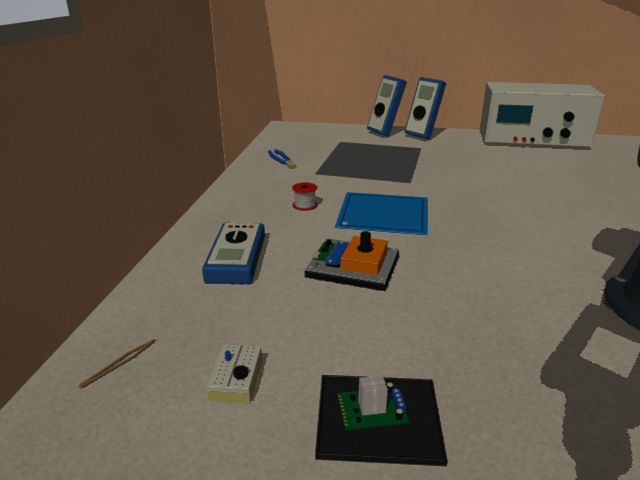

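The top view shows the jig at about (347,287) with the orange cover at (347,297) and its knob at (346,297). The mat is at (482,306), and the tray is at (157,330) with the board and its heat sink at (160,325). The side view agrees with this layout.

```bash
cat >> h.py <<'E'
def ray(s,uv,z):
    """pinhole pixels -> world points on plane z"""
    f=240/np.tan(np.radians(s["vertical_fov"])/2); T=np.array(s["cam_to_world"])
    uv=np.atleast_2d(np.asarray(uv,float)); d=np.c_[(uv[:,0]-s["cx"])/f,(uv[:,1]-s["cy"])/f,np.ones(len(uv))]@T[:3,:3].T
    return T[:3,3]+d*((z-T[2,3])/d[:,2])[:,None]
def rect(p):
    c,wh,a=cv2.minAreaRect(np.float32(p[:,:2]*1000)); return np.round(c,1),np.round(wh,1),round(a,2)
E
python3 - <<'E'
from h import *
s=dict(np.load("top0.npz")); W=cloud(s); im=s["image"]; hsv=cv2.cvtColor(im,cv2.COLOR_BGR2HSV)
H,S,V=cv2.split(hsv); Z=W[...,2]
def big(m):
    n,l,st,c=cv2.connectedComponentsWithStats(m.astype(np.uint8)); k=1+np.argmax(st[1:,4]); return l==k
def rep(n,m,z):
    m=big(m); v,u=np.nonzero(m); p=ray(s,np.c_[u,v],z)
    print(n,m.sum(),"z",np.round(np.nanpercentile(Z[m],[5,50,95]),4),rect(p),"mean",np.round(p.mean(0)*1000,1))
u,v=np.meshgrid(np.arange(640),np.arange(480))
jr=(u>290)&(u<400)&(v>235)&(v<340)
rep("orange",jr&(H<15)&(S>180)&(V>100),.044)
rep("orange_roof",jr&(H<15)&(S>180)&(V>100)&(Z>.04),.044)
rep("knob",jr&(Z>.06),.076)
rep("jigtop",jr&(Z>.012),.020)
rep("jigall",jr&(Z>.006),.020)
rep("lip",jr&(H>105)&(H<125)&(S>120)&(V>80),.03)
rep("mat",(u>410)&(u<560)&(v>235)&(H>95)&(H<125)&(S>150),.003)
tr=(u>100)&(u<215)&(v>270)&(v<390)
rep("tray",tr&(V<60),.010)
rep("green",tr&(H>40)&(H<85)&(S>100),.0055)
rep("sink",tr&(Z>.03),.0454)
rep("term",tr&(H>100)&(H<125)&(S>100)&(V>60),.0174)
for x in(.044,): print(np.round(W[297,325:370,2],3))
crop=np.hstack([cv2.resize(im[240:335,300:395],(400,400),interpolation=2),cv2.resize(im[285:380,110:205],(400,400),interpolation=2)])
cv2.imwrite("pics/c0.png",crop)
E
```

```text
orange 1574 z [0.0407 0.0435 0.0462] (array([517.4, -45.1]), array([90.7, 65.4]), 82.0) mean [517.3 -45.2  44. ]
orange_roof 1532 z [0.041  0.0435 0.0462] (array([517.4, -44.8]), array([89.9, 65.3]), 81.93) mean [517.3 -44.8  44. ]
knob 100 z [0.0721 0.0748 0.0784] (array([517.4, -43.2]), array([19.4, 17.5]), 88.27) mean [517.1 -43.5  76. ]
jigtop 5408 z [0.0164 0.0228 0.0457] (array([537.6, -46.5]), array([129. , 148.8]), 81.25) mean [536.7 -46.3  20. ]
jigall 5421 z [0.0163 0.0228 0.0457] (array([537.6, -46.5]), array([129. , 148.8]), 81.25) mean [536.8 -46.3  20. ]
lip 514 z [0.0253 0.028  0.0308] (array([566.7, -52.7]), array([80.1, 23.9]), 81.14) mean [566.2 -53.1  30. ]
mat 10521 z [-0.0002  0.0026  0.0053] (array([ 494.8, -304.6]), array([195.6, 195.3]), 89.06) mean [ 492.9 -304.9    3. ]
tray 3950 z [-0.0003  0.0027  0.0068] (array([468.1, 311.6]), array([144.7, 128.4]), 5.59) mean [461.3 314.7  10. ]
green 269 z [0.0019 0.0048 0.0073] (array([506.1, 306.8]), array([29.1, 60.6]), 2.32) mean [505.3 306.2   5.5]
sink 266 z [0.0342 0.043  0.0464] (array([477.6, 299. ]), array([30.4, 28.3]), 16.72) mean [477.4 298.9  45.4]
term 67 z [0.0035 0.015  0.018 ] (array([444.7, 288.7]), array([11.5, 33. ]), 17.86) mean [444.4 288.2  17.4]
[0.041 0.041 0.046 0.043 0.042 0.044 0.045 0.042 0.045 0.045 0.044 0.045
 0.045 0.045 0.046 0.061 0.074 0.075 0.073 0.075 0.076 0.077 0.071 0.073
 0.074 0.078 0.076 0.044 0.048 0.043 0.043 0.044 0.043 0.043 0.045 0.045
 0.043 0.045 0.042 0.041 0.046 0.044 0.044 0.044 0.042]
```

View pics/c0.png

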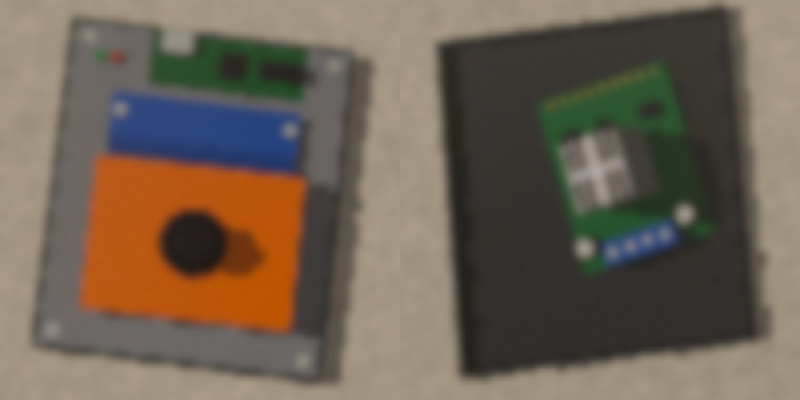

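The crops show the jig yawed about -8.6° and the board about +15° (bare edge up, terminal block towards the robot). The cover knob is near (517,-43.5), and the heights match the sizes given.

```bash
cat >> h.py <<'E'
from scipy.spatial.transform import Rotation as R
def goto(x,y,z,jaw,s=None):
    """mm grasp-point target (155 ahead of TCP, tool down), jaw dir deg -> tool shift mm, turn deg"""
    s=s or sense(); r=R.from_quat(s["tool_rot"]); M=r.as_matrix()
    g=s["tcp_pos"]*1000+155*M[:,2]
    yd=np.degrees(np.arctan2(M[1,1],M[0,1])); t=-((jaw-yd+90)%180-90)
    print("t %.2f grasp"%s["t"],g.round(1),"jaw %.2f tilt"%yd,M[:2,2].round(4),"F",s["force"].round(2),"gap %.3f"%s["finger_gap"])
    d=np.array([x,y,z])-g
    print("  shift",(M.T@d).round(1),"turn %.2f"%t)
E
python3 -c "
from h import *
goto(517,-43.5,160,81.5)"
```

```text
t 0.10 grasp [272.5 561.8 248.8] jaw 64.11 tilt [-0.0012 -0.0016] F [-0.33 -0.54  0.04] gap 1.004
  shift [-484.3 -437.6   89.5] turn -17.39
```

servo_tool(
  rows=[
    [[-484,-438,90],-17.4,1],
    [[-484,-438,90],-17.4,1],
    [[-484,-438,90],-17.4,1],
    [[-484,-438,90],-17.4,1],
    [[-484,-438,90],-17.4,1],
    [[-484,-438,90],-17.4,1],
    [[-484,-438,90],-17.4,1],
    [[-484,-438,90],-17.4,1],
  ],
  force=40,
)

```text
t: 0.9
tcp_pos: [0.4204, 0.195, 0.35]
tool_rot: [0.074, 0.997, -0.001, -0.001]
force: [1.1, 0.5, 0.0]
finger_gap: 1.001
```

```bash
python3 -c "
from h import *
goto(517,-43.5,160,81.5)"
```

```text
t 0.90 grasp [420.2 194.7 195. ] jaw 81.53 tilt [-0.0012 -0.0016] F [1.08 0.54 0.03] gap 1.001
  shift [-130.9 -221.3   35.2] turn 0.03
```

servo_tool(
  rows=[
    [[-131,-221,35],0,1],
    [[-131,-221,35],0,1],
    [[-131,-221,35],0,1],
    [[-131,-221,35],0,1],
    [[-131,-221,35],0,1],
    [[-131,-221,35],0,1],
    [[-131,-221,35],0,1],
    [[-131,-221,35],0,1],
  ],
)

```text
t: 1.7
tcp_pos: [0.5165, -0.0422, 0.3149]
tool_rot: [0.074, 0.997, -0.0, -0.002]
force: [-0.1, 0.9, -0.3]
finger_gap: 0.999
```

```bash
python3 - <<'E'
from h import *
goto(517,-43.5,64,81.5)
a=snapshot("wrist"); np.savez("w0.npz",**a); cv2.imwrite("pics/w0.png",a["image"])
T=np.array(a["cam_to_world"]); print(a["vertical_fov"],a["cx"],a["cy"],T.round(3).tolist())
E
```

```text
t 1.70 grasp [516.  -42.3 159.9] jaw 81.52 tilt [-0.0034 -0.0004] F [-0.09  0.88 -0.28] gap 0.999
  shift [-1.5 -1.  95.9] turn 0.02
65.70646984690485 320.50461680217677 236.2724507813594 [[0.148, 0.939, 0.309, 0.437], [0.989, -0.14, -0.047, -0.031], [-0.0, 0.313, -0.95, 0.284], [0.0, 0.0, 0.0, 1.0]]
```

View pics/w0.png

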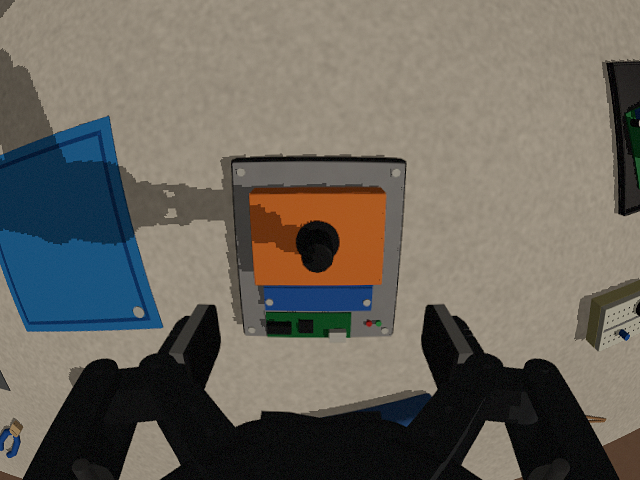

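The wrist view is sharp: cover roof (251–385, 188–286), knob top near (317,260), jig outline (232–405, 157–336). I'll measure from these.

```bash
cat >> h.py <<'E'
def fray(s,uv,z):
    """fisheye pixels -> world points (mm) on plane z (mm)"""
    f=240/np.tan(np.radians(s["vertical_fov"])/2); T=np.array(s["cam_to_world"]); o=T[:3,3]*1000
    uv=np.atleast_2d(np.asarray(uv,float))-[s["cx"],s["cy"]]; r=np.hypot(*uv.T)+1e-9; th=r/f
    d=np.c_[uv*(np.sin(th)/r)[:,None],np.cos(th)]@T[:3,:3].T
    return o+d*((z-o[2])/d[:,2])[:,None]
def big(m):
    n,l,st,c=cv2.connectedComponentsWithStats(m.astype(np.uint8)); return l==1+np.argmax(st[1:,4])
def frep(n,s,m,z):
    v,u=np.nonzero(m); p=fray(s,np.c_[u,v],z)
    c,wh,a=cv2.minAreaRect(np.float32(p[:,:2])); print(n,m.sum(),"rect",np.round(c,1),np.round(wh,1),round(a,2),"mean",p.mean(0).round(1)); return p
E
python3 - <<'E'
from h import *
s=dict(np.load("w0.npz")); im=s["image"]; H,S,V=cv2.split(cv2.cvtColor(im,cv2.COLOR_BGR2HSV))
u,v=np.meshgrid(np.arange(640),np.arange(480)); jr=(u>225)&(u<412)&(v>150)&(v<345)
o=jr&(H<15)&(S>180); o=big(o)
frep("roof",s,cv2.morphologyEx(o.astype(np.uint8),cv2.MORPH_CLOSE,np.ones((31,31)))>0,44)
k=jr&(V<60)&(u>285)&(u<350)&(v>215)&(v<280)
print("knob Vs",im[255:262,317].tolist(), [int(V[r,317]) for r in range(215,275,3)])
z=s["z_map"]; print([round(float(z[r,317]),3) for r in range(215,275,3)])
zk=z[262,317]; kt=big((abs(z-np.nanmedian(z[258:266,312:322]))<.006)&(u>285)&(u<350)&(v>235)&(v<280)); frep("knobtop",s,kt,76)
lip=big(jr&(H>105)&(H<125)&(S>120)); frep("lip",s,lip,30)
g=big(jr&(S<60)&(V>60)&(V<190)); 
c=big(jr&((S<25)|(V<60)|(S>150)))
# corners of the top by hand
print(fray(s,[[233,163],[405,163],[394,336],[245,336]],20).round(1))
E
```

```text
roof 12855 rect [515.8 -45.1] [91.4 70.4] 81.72 mean [514.4 -44.8  44. ]
knob Vs [[8, 11, 14], [14, 11, 15], [16, 14, 18], [13, 16, 18], [17, 16, 20], [15, 16, 21], [15, 14, 15]] [169, 171, 26, 15, 19, 6, 3, 15, 6, 10, 29, 17, 17, 10, 18, 21, 14, 16, 12, 48]
[0.249, 0.249, 0.248, 0.247, 0.25, 0.245, 0.238, 0.232, 0.228, 0.221, 0.221, 0.221, 0.223, 0.223, 0.223, 0.224, 0.225, 0.224, 0.225, 0.227]
knobtop 884 rect [516.1 -45.3] [18.7 21.9] 81.56 mean [516.1 -45.1  76. ]
lip 2586 rect [568.6 -53. ] [83.4 22.1] 81.4 mean [568.6 -52.5  30. ]
[[ 458.2  -98.3   20. ]
 [ 476.6   24.9   20. ]
 [ 621.     5.1   20. ]
 [ 602.3 -121.1   20. ]]
```

servo_tool(
  rows=[
    [[-0.6,-2.7,40],0,1],
    [[-0.6,-2.7,70],0,1],
    [[-0.6,-2.7,90],0,1],
    [[-0.6,-2.7,95],0,1],
    [[-0.6,-2.7,95],0,1],
    [[-0.6,-2.7,95],0,0.5],
    [[-0.6,-2.7,95],0,-1],
    [[-0.6,-2.7,95],0,-1],
  ],
  force=40,
)

```text
t: 2.55
tcp_pos: [0.5166, -0.0443, 0.2211]
tool_rot: [0.073, 0.997, -0.001, -0.0]
force: [-0.7, -0.5, -0.9]
finger_gap: 0.509
```

servo_tool(
  rows=[
    [[0,0,0],0,-1],
    [[0,0,0],0,-1],
    [[0,0,0],0,-1],
    [[0,0,0],0,-1],
  ],
)

```text
t: 2.95
tcp_pos: [0.5168, -0.0445, 0.222]
tool_rot: [0.073, 0.997, -0.001, 0.0]
force: [-0.5, 1.1, 5.5]
finger_gap: 0.217
```

```bash
python3 -c "
from h import *
goto(516.2,-45,124,81.5)"
```

```text
t 2.95 grasp [516.8 -44.7  67. ] jaw 81.60 tilt [ 0.0002 -0.0016] F [-0.47  1.14  5.46] gap 0.217
  shift [  0.5  -0.5 -57. ] turn 0.10
```

servo_tool(
  rows=[
    [[0,0,0],0,-1],
    [[0,0,-5],0,-1],
    [[0,0,-20],0,-1],
    [[0,0,-40],0,-1],
    [[0,0,-57],0,-1],
    [[0,0,-57],0,-1],
  ],
  force=50,
)

```text
t: 3.55
tcp_pos: [0.5174, -0.0446, 0.2808]
tool_rot: [0.073, 0.997, -0.001, 0.002]
force: [0.3, -0.2, -0.6]
finger_gap: 0.219
```

```bash
python3 - <<'E'
from h import *
goto(490,-305,124,90)
s=snapshot("side"); cv2.imwrite("pics/s1.png",s["image"][120:320,220:480].repeat(2,0).repeat(2,1))
E
```

```text
t 3.55 grasp [518.1 -45.  125.9] jaw 81.60 tilt [ 0.0045 -0.0029] F [ 0.34 -0.23 -0.63] gap 0.219
  shift [ -10.2 -261.3    2.5] turn -8.40
```

View pics/s1.png

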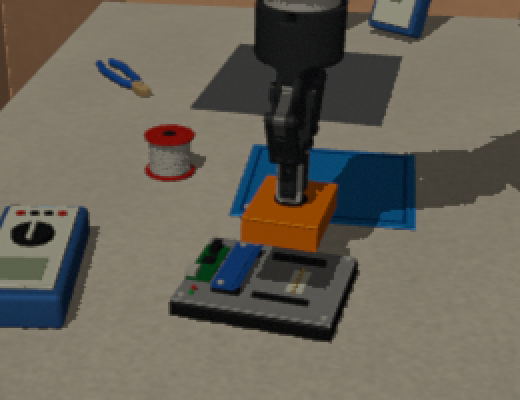

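The cover is clear of the jig and held level. Next, carry it to the mat.

servo_tool(
  rows=[
    [[-2,-40,0],-2,-1],
    [[-4,-85,0],-4,-1],
    [[-6,-130,0],-6,-1],
    [[-8,-175,0],-8,-1],
    [[-9,-220,0],-8,-1],
    [[-10,-250,0],-8,-1],
    [[-10,-261,0],-8,-1],
    [[-10,-261,0],-8,-1],
  ],
)

```text
t: 4.4
tcp_pos: [0.4882, -0.3053, 0.2791]
tool_rot: [0.005, 1.0, -0.001, 0.001]
force: [0.3, -0.3, -0.6]
finger_gap: 0.215
```

servo_tool(
  rows=[
    [[0,0,0],0,-1],
    [[0,0,0],0,-1],
  ],
)

```text
t: 4.6
tcp_pos: [0.4881, -0.3034, 0.2785]
tool_rot: [0.004, 1.0, 0.0, -0.0]
force: [-0.5, -0.4, -1.2]
finger_gap: 0.214
```

```bash
python3 -c "
from h import *
goto(490,-305,52,90)"
```

```text
t 4.60 grasp [ 488.  -303.3  123.5] jaw 89.53 tilt [-0.0003  0.0009] F [-0.48 -0.43 -1.17] gap 0.214
  shift [-2.  -1.8 71.5] turn -0.47
```

servo_tool(
  rows=[
    [[0,0,30],0,-1],
    [[0,0,55],0,-1],
    [[0,0,66],0,-1],
    [[0,0,70],0,-1],
    [[0,0,72.5],0,-1],
    [[0,0,73.5],0,-1],
    [[0,0,73.5],0,-1],
  ],
)

```text
t: 5.3
tcp_pos: [0.4883, -0.3035, 0.2058]
tool_rot: [0.004, 1.0, -0.0, 0.0]
force: [0.5, 0.3, -0.4]
finger_gap: 0.218
```

```bash
python3 -c "
from h import *
goto(490,-305,52,90)"
```

```text
t 5.30 grasp [ 488.5 -303.6   50.8] jaw 89.54 tilt [ 0.0009 -0.0003] F [ 0.51  0.26 -0.42] gap 0.218
  shift [-1.5 -1.4 -1.2] turn -0.46
```

servo_tool(
  rows=[
    [[0,0,0.8],0,-1],
    [[0,0,1.5],0,-1],
    [[0,0,1.5],0,-1],
  ],
)

```text
t: 5.6
tcp_pos: [0.4886, -0.3038, 0.2051]
tool_rot: [0.004, 1.0, -0.001, 0.001]
force: [-0.1, 1.2, 3.1]
finger_gap: 0.214
```

servo_tool(
  rows=[
    [[0,0,0],0,-0.3],
    [[0,0,0],0,0],
    [[0,0,0],0,0.3],
    [[0,0,-10],0,0.3],
    [[0,0,-40],0,0.5],
    [[0,0,-70],0,0.7],
    [[0,0,-90],0,1],
    [[0,0,-90],0,1],
  ],
)

```text
t: 6.4
tcp_pos: [0.4892, -0.3043, 0.2986]
tool_rot: [0.004, 1.0, -0.003, 0.004]
force: [1.1, -0.6, -0.2]
finger_gap: 0.994
```

```bash
python3 - <<'E'
from h import *
goto(478,300,140,105)
E
```

```text
t 6.40 grasp [ 490.4 -305.3  143.6] jaw 89.54 tilt [ 0.0074 -0.0062] F [ 1.13 -0.58 -0.23] gap 0.994
  shift [ 1.720e+01  6.052e+02 -2.000e-01] turn -15.46
```

servo_tool(
  rows=[
    [[17,605,0],-15.5,1],
    [[17,605,0],-15.5,1],
    [[17,605,0],-15.5,1],
    [[17,605,0],-15.5,1],
    [[17,605,0],-15.5,1],
    [[17,605,0],-15.5,1],
    [[17,605,0],-15.5,1],
    [[17,605,0],-15.5,1],
  ],
)

```text
t: 7.2
tcp_pos: [0.4803, 0.0982, 0.2944]
tool_rot: [-0.131, 0.991, -0.004, 0.003]
force: [1.7, 0.5, 0.2]
finger_gap: 1.002
```

```bash
python3 - <<'E'
from h import *
goto(478,300,140,105)
E
```

```text
t 7.20 grasp [481.2  97.2 139.4] jaw 105.02 tilt [ 0.0063 -0.0063] F [1.72 0.52 0.16] gap 1.002
  shift [-49.5 196.7  -1.9] turn 0.02
```

servo_tool(
  rows=[
    [[-50,197,-10],0,1],
    [[-50,197,-10],0,1],
    [[-50,197,-10],0,1],
    [[-50,197,-10],0,1],
    [[-50,197,-10],0,1],
    [[-50,197,-10],0,1],
    [[-50,197,-10],0,1],
  ],
)

```text
t: 7.9
tcp_pos: [0.477, 0.3006, 0.3024]
tool_rot: [-0.131, 0.991, -0.004, 0.002]
force: [-1.6, 0.5, 0.2]
finger_gap: 1.004
```

```bash
python3 - <<'E'
from h import *
goto(478,300,30,105)
a=snapshot("wrist"); np.savez("w1.npz",**a)
t=snapshot("top"); np.savez("top1.npz",**t)
b=np.hstack([a["image"][60:460,100:500],cv2.resize(t["image"][230:365,300:435+0],(400,400),interpolation=2)]) ; cv2.imwrite("pics/w1.png",b)
E
```

```text
t 7.90 grasp [477.7 299.4 147.4] jaw 105.01 tilt [ 0.0043 -0.0075] F [-1.58  0.53  0.23] gap 1.004
  shift [ -0.2   1.5 117.4] turn 0.01
```

View pics/w1.png

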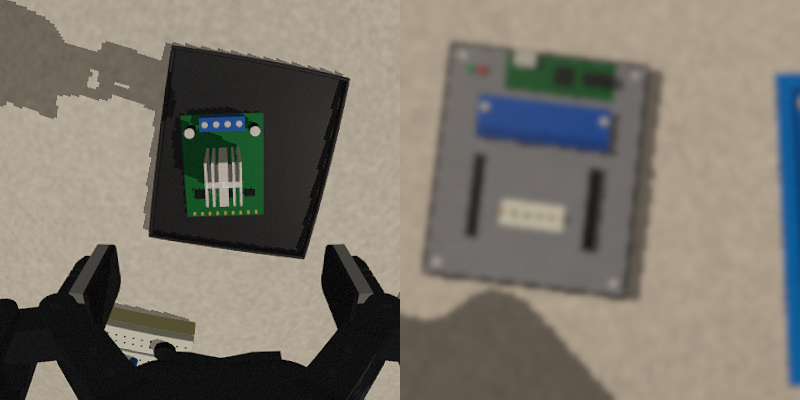

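The left half shows the board at crop (182–265, 112–216), nearly square with the tool, with its heat sink near (223,178). The right half shows the jig uncovered.

```bash
python3 - <<'E'
from h import *
s=dict(np.load("w1.npz")); im=s["image"]; H,S,V=cv2.split(cv2.cvtColor(im,cv2.COLOR_BGR2HSV)); z=s["z_map"]
u,v=np.meshgrid(np.arange(640),np.arange(480)); b=(u>270)&(u<375)&(v>165)&(v<285)
g=big(b&(H>40)&(H<90)&(S>90)&(V>30)); p=frep("green",s,g,5.4)
# edges: fit lines of the 3 visible board sides
m=g.astype(np.uint8)
L=np.array([[np.nonzero(m[r])[0].min(),r] for r in range(200,270,2)]); Rr=np.array([[np.nonzero(m[r])[0].max()+1,r] for r in range(200,270,2)])
B=np.array([[c,np.nonzero(m[:,c])[0].max()+1] for c in range(295,358,2)])
for n,e,z0 in(("L",L,5.4),("R",Rr,5.4),("B",B,5.4)):
    q=fray(s,e,z0)[:,:2]; vx,vy,x0,y0=cv2.fitLine(np.float32(q),cv2.DIST_HUBER,0,.1,.1).ravel(); a=np.degrees(np.arctan2(vy,vx))%180; print(n,round(a,2),x0,y0)
# sink top: near in world height
T=np.array(s["cam_to_world"]); f=240/np.tan(np.radians(s["vertical_fov"])/2)
du,dv=u-s["cx"],v-s["cy"]; r=np.hypot(du,dv)+1e-9; th=r/f
D=np.dstack([du/r*np.tan(th),dv/r*np.tan(th),np.ones_like(r)])*z[...,None]; W=(D@T[:3,:3].T+T[:3,3])*1000
k=big(b&(W[...,2]>38)); frep("sinktop",s,k,45.4); q=W[k]; print(np.percentile(q,[2,50,98],axis=0).round(1))
# world-height slices
gz=W[g][:,2]; print("green z",np.percentile(gz,[5,50,95]).round(1))
E
```

```text
green 5054 rect [478.3 299.5] [81.1 60.5] 16.96 mean [477.6 300.    5.4]
L 16.72 491.9308 272.62253
R 17.11 474.49896 330.59427
B 107.48 520.4385 301.62387
sinktop 1113 rect [477.2 299.3] [32.4 24.5] 16.15 mean [476.6 298.9  45.4]
[[461.6 285.   39. ]
 [476.6 298.8  45.2]
 [492.5 312.6  46.7]]
green z [4.  5.4 6.6]
```

servo_tool(
  rows=[
    [[0,0.5,60],2,1],
    [[0,0.5,60],2,1],
    [[0,0.5,60],2,1],
    [[0,0.5,60],2,1],
  ],
  force=80,
)

```text
t: 8.4
tcp_pos: [0.4781, 0.2993, 0.2433]
tool_rot: [-0.112, 0.994, -0.004, 0.002]
force: [0.4, 0.3, 0.3]
finger_gap: 1.001
```

```bash
python3 - <<'E'
from h import *
goto(477.8,299.4,28,107.1)
E
```

```text
t 8.40 grasp [478.9 298.2  88.3] jaw 102.86 tilt [ 0.005  -0.0071] F [0.42 0.33 0.32] gap 1.001
  shift [ 1.   1.9 60.3] turn -4.24
```

servo_tool(
  rows=[
    [[1,1.9,20],-4.2,1],
    [[1,1.9,45],-4.2,1],
    [[1,1.9,60],-4.2,1],
    [[1,1.9,60],-4.2,1],
    [[1,1.9,60],-4.2,0.3],
    [[1,1.9,60],-4.2,-0.3],
    [[1,1.9,60],-4.2,-1],
    [[1,1.9,60],-4.2,-1],
  ],
)

```text
t: 9.2
tcp_pos: [0.4773, 0.3006, 0.184]
tool_rot: [-0.148, 0.989, -0.004, 0.003]
force: [-0.3, -0.3, 0.6]
finger_gap: 0.329
```

servo_tool(
  rows=[
    [[0,0,0],0,-1],
    [[0,0,0],0,-1],
    [[0,0,0],0,-1],
    [[0,0,0],0,-1],
  ],
)

```text
t: 9.6
tcp_pos: [0.4774, 0.3007, 0.1843]
tool_rot: [-0.148, 0.989, -0.004, 0.003]
force: [0.4, -0.2, 3.8]
finger_gap: 0.273
```

```bash
python3 - <<'E'
from h import *
goto(477.8,299.4,100,107.1)
E
```

```text
t 9.60 grasp [478.4 299.7  29.3] jaw 107.06 tilt [ 0.0068 -0.0064] F [ 0.42 -0.19  3.85] gap 0.273
  shift [  0.4  -0.7 -70.7] turn -0.04
```

servo_tool(
  rows=[
    [[0,0,-3],0,-1],
    [[0,0,-15],0,-1],
    [[0,0,-45],0,-1],
    [[0,0,-75],0,-1],
    [[0,0,-75],0,-1],
  ],
)

```text
t: 10.1
tcp_pos: [0.4781, 0.3018, 0.2634]
tool_rot: [-0.148, 0.989, -0.003, 0.007]
force: [1.4, 0.9, -1.2]
finger_gap: 0.267
```

```bash
python3 - <<'E'
from h import *
goto(450,-33,110,81.5)
s=dict(np.load("w0.npz")); im=cv2.GaussianBlur(s["image"],(3,3),0).astype(float)
# edge search: along scan lines, strongest gradient near hand-picked edges
G=np.abs(np.gradient(im,axis=1)).sum(2),np.abs(np.gradient(im,axis=0)).sum(2)
def col(r0,r1,ca,cb,w=5):
    o=[]
    for r in range(r0,r1,2):
        c=ca+(cb-ca)*(r-r0)/(r1-r0); lo=int(c-w); o.append([lo+np.argmax(G[0][r,lo:lo+2*w+1]),r])
    return np.array(o)
def row(c0,c1,ra,rb,w=5):
    o=[]
    for c in range(c0,c1,2):
        r=ra+(rb-ra)*(c-c0)/(c1-c0); lo=int(r-w); o.append([c,lo+np.argmax(G[1][lo:lo+2*w+1,c])])
    return np.array(o)
for n,e in(("right(+y)",col(175,325,404,395)),("left",col(175,325,234,244)),("front",row(245,395,163,163)),("back",row(255,385,336,336))):
    q=fray(s,e,20)[:,:2]; vx,vy,x0,y0=cv2.fitLine(np.float32(q),cv2.DIST_HUBER,0,.1,.1).ravel(); a=np.degrees(np.arctan2(vy,vx))
    J=np.radians(-8.5); ex=np.array([np.cos(J),np.sin(J)]); ey=np.array([-ex[1],ex[0]]); m=np.median(q,0)
    print(n,round(a,2),"along x %.1f y %.1f"%(m@ex,m@ey),"sd",e.std(0).round(1))
t=dict(np.load("top1.npz")); W=cloud(t)*1000
c=cv2.resize(t["image"][235:335,300:400],(600,600),interpolation=2); cv2.imwrite("pics/t1.png",c)
hsv=cv2.cvtColor(t["image"],cv2.COLOR_BGR2HSV); H,S,V=cv2.split(hsv); u,v=np.meshgrid(np.arange(640),np.arange(480))
def pr(n,m,z):
    vv,uu=np.nonzero(m); q=ray(t,np.c_[uu,vv],z/1000)[:,:2]*1000; print(n,m.sum(),"x %.1f y %.1f"%(q.mean(0)@ex,q.mean(0)@ey),rect(q/1000))
jr=(u>300)&(u<400)&(v>235)&(v<335)
pr("pins",big(jr&(V>150)&(v>275)&(v<295)&(u>322)&(u<345)),22)
pr("lip",big(jr&(H>105)&(H<125)&(S>120)),30)
n,l,st,ct=cv2.connectedComponentsWithStats((jr&(V<50)&(v>262)).astype(np.uint8)); 
for i in range(1,n):
    if st[i,4]>25: pr("dark",l==i,25)
E
```

```text
t 10.10 grasp [480.3 301.3 108.4] jaw 107.07 tilt [ 0.0145 -0.0034] F [ 1.38  0.92 -1.19] gap 0.267
  shift [ 127.2 -310.6   -0.9] turn 25.57
right(+y) -8.71 along x 533.9 y 95.9 sd [ 3.5 43.3]
left -7.52 along x 533.9 y -32.1 sd [ 4.1 43.3]
front 81.21 along x 467.2 y 32.8 sd [43.3  0.9]
back 81.6 along x 611.3 y 32.4 sd [37.5  1.7]Traceback (most recent call last):
  File "<stdin>", line 26, in <module>
  File "h.py", line 32, in big
    n,l,st,c=cv2.connectedComponentsWithStats(m.astype(np.uint8)); return l==1+np.argmax(st[1:,4])
                                                                               ~~~~~~~~~^^^^^^^^^^
    return _wrapfunc(a, 'argmax', axis=axis, out=out, **kwds)
    return bound(*args, **kwds)
ValueError: attempt to get argmax of an empty sequence
```

View pics/t1.png

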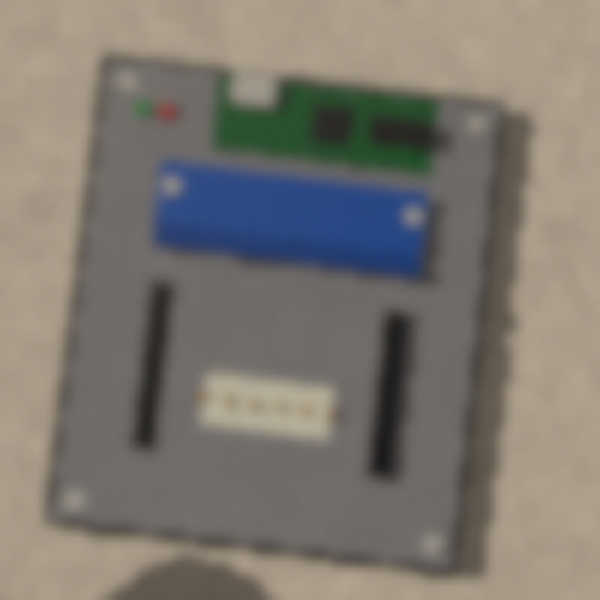

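The crop shows the screws at (128,80), (475,122), (75,500) and (432,545). The pin block is at (268,405) and the guides run (160,284)–(144,447) and (399,315)–(382,476).

```bash
python3 - <<'E'
from h import *
t=dict(np.load("top1.npz")); J=np.radians(-8.5); ex=np.array([np.cos(J),np.sin(J)]); ey=np.array([-ex[1],ex[0]])
def f(p,z):
    q=ray(t,(np.array(p)+.5)/6+[300-.5,235-.5],z/1000)[:,:2]*1000; return np.c_[q@ex,q@ey].round(1),q
s,q=f([[128,80],[475,122],[75,500],[432,545]],20); print(s.tolist(),"mean",s.mean(0),q.mean(0))
d=q[[0,1]]-q[[2,3]]; print("yaw",np.degrees(np.arctan2(d[:,1],d[:,0])), np.degrees(np.arctan2(*(q[[1,3]]-q[[0,2]]).T[::-1]))+90)
print("pins",f([[268,405]],22)[0]); g=f([[160,284],[399,315],[144,447],[382,476]],24)[0]; print("guides",g.tolist(),g.mean(0))
E
```

```text
[[606.4, 87.7], [606.0, -23.0], [473.7, 88.7], [473.1, -23.1]] mean [539.8    32.575] [538.6910943  -47.54614149]
yaw [-8.90301025 -8.46324492] [-8.6895795  -8.82263052]
pins [[509.9  32.4]]
guides [[543.2, 70.2], [542.4, -5.1], [492.5, 69.3], [492.3, -5.1]] [517.6    32.325]
```

```bash
python3 -c "
from h import *
goto(508.4,-43.1,100,81.4)"
```

```text
t 10.10 grasp [480.3 301.3 108.4] jaw 107.07 tilt [ 0.0145 -0.0034] F [ 1.38  0.92 -1.19] gap 0.267
  shift [  74.4 -337.4   10. ] turn 25.67
```

servo_tool(
  rows=[
    [[10,-40,0],3,-1],
    [[20,-85,0],7,-1],
    [[30,-135,2],12,-1],
    [[42,-185,4],17,-1],
    [[53,-235,6],22,-1],
    [[64,-285,8],25.7,-1],
    [[72,-322,10],25.7,-1],
    [[74.4,-337.4,10],25.7,-1],
  ],
)

```text
t: 10.9
tcp_pos: [0.5065, -0.0464, 0.2546]
tool_rot: [0.077, 0.997, -0.001, 0.008]
force: [-0.5, 1.1, -0.1]
finger_gap: 0.269
```

servo_tool(
  rows=[
    [[0,0,0],0,-1],
    [[0,0,0],0,-1],
    [[0,0,0],0,-1],
  ],
)

```text
t: 11.2
tcp_pos: [0.506, -0.0448, 0.2544]
tool_rot: [0.077, 0.997, -0.001, 0.007]
force: [-0.7, -0.1, -1.2]
finger_gap: 0.271
```

```bash
python3 - <<'E'
from h import *
goto(508.4,-43.1,70,81.4)
a=snapshot("wrist"); np.savez("w2.npz",**a); cv2.imwrite("pics/w2.png",cv2.resize(a["image"][120:420,170:470],(600,600)))
E
```

```text
t 11.20 grasp [508.  -45.3  99.4] jaw 81.22 tilt [ 0.0134 -0.0033] F [-0.75 -0.08 -1.16] gap 0.271
  shift [ 0.4  2.3 29.4] turn -0.18
```

View pics/w2.png

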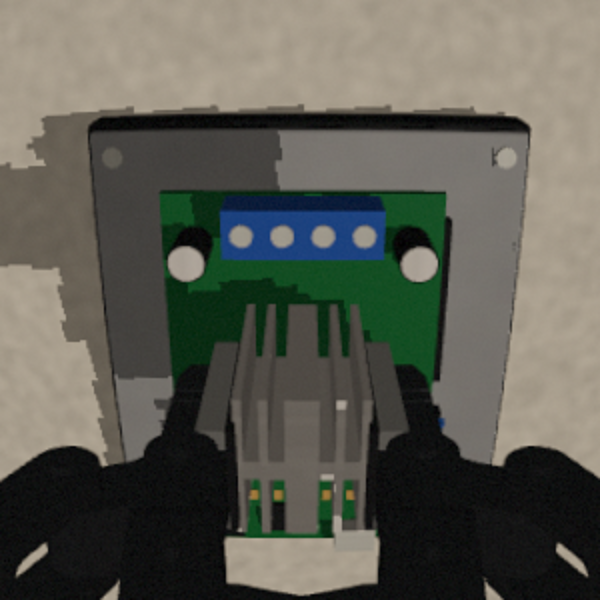

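The board is held square in the jaws: its rear edge is at crop (162–446, 191), and the jig's front screws are at (112,157) and (507,157).

```bash
python3 - <<'E'
from h import *
s=dict(np.load("w2.npz")); J=np.radians(-8.6); ex=np.array([np.cos(J),np.sin(J)]); ey=np.array([-ex[1],ex[0]])
for n,p,z in(("board rear corners",[[162,191],[446,191]],75.5),("front screws",[[112,157],[507,157]],20),("front edge top",[[90,130],[528,130]],20)):
    q=fray(s,np.array(p)/2+[170,120],z)[:,:2]; d=q[1]-q[0]; print(n,np.c_[q@ex,q@ey].round(1).tolist(),"mean",(q.mean(0)@ex).round(1),(q.mean(0)@ey).round(1),"yaw %.2f"%(np.degrees(np.arctan2(d[1],d[0]))-90))
g=np.array([508,-45.3]); print("grasp",g@ex,g@ey)
c=np.array([538.66,-47.75]); print("jig c",c@ex,c@ey)
E
```

```text
board rear corners [[468.9, 1.9], [469.1, 60.9]] mean 469.0 31.4 yaw -8.77
front screws [[474.5, -23.3], [474.7, 89.7]] mean 474.6 33.2 yaw -8.74
front edge top [[466.4, -29.2], [466.7, 95.5]] mean 466.6 33.1 yaw -8.72
grasp 509.06219262987895 31.17329040797508
jig c 539.7438248642172 33.33559090439405
```

servo_tool(
  rows=[
    [[0,2,20],0,-1],
    [[0,2.2,38],0,-1],
    [[0,2.2,43],0,-1],
    [[0,2.2,43],0,-1],
    [[0,2.2,43],0,-1],
  ],
  force=110,
)

```text
t: 11.75
tcp_pos: [0.5071, -0.042, 0.2118]
tool_rot: [0.076, 0.997, -0.001, 0.007]
force: [-0.5, -0.5, -1.6]
finger_gap: 0.265
```

```bash
cat >> h.py <<'E'
def jig():
    s=sense(); M=R.from_quat(s["tool_rot"]).as_matrix(); g=s["tcp_pos"]*1000+155*M[:,2]; J=np.radians(-8.7)
    ex=np.array([np.cos(J),np.sin(J)]); ey=np.array([-ex[1],ex[0]]); d=g[:2]-[538.66,-47.75]; F=s["force"]
    print("t %.2f jig x %.1f y %.1f under %.1f tilt"%(s["t"],d@ex,d@ey,g[2]-26.3-20),M[:2,2].round(4),"jaw %.2f"%np.degrees(np.arctan2(M[1,1],M[0,1])),"Fx %.1f Fy %.1f Fz %.1f"%(F[:2]@ex,F[:2]@ey,F[2]),"T",s["ft_torque"].round(2),"gap %.3f"%s["finger_gap"])
E
python3 -c "
from h import *
jig()"
```

```text
t 11.75 jig x -29.8 y 0.7 under 10.6 tilt [ 0.0142 -0.0036] jaw 81.32 Fx -0.4 Fy -0.5 Fz -1.6 T [-0.02 -0.01  0.01] gap 0.265
```

servo_tool(
  rows=[
    [[1,-0.8,2],0,-1],
    [[1,-0.8,4],0,-1],
    [[1,-0.8,6],0,-1],
    [[1,-0.8,8],0,-1],
    [[1,-0.8,9],0,-1],
    [[1,-0.8,9],0,-1],
  ],
)

```text
t: 12.35
tcp_pos: [0.5063, -0.0428, 0.2031]
tool_rot: [0.076, 0.997, -0.001, 0.007]
force: [-0.1, 0.0, 2.6]
finger_gap: 0.266
```

```bash
python3 -c "
from h import *
jig()"
```

```text
t 12.35 jig x -30.4 y -0.2 under 1.8 tilt [ 0.0147 -0.0037] jaw 81.31 Fx -0.1 Fy 0.0 Fz 2.6 T [-0.03  0.1   0.04] gap 0.266
```

servo_tool(
  rows=[
    [[0,0,0.6],0,-1],
    [[-3,0,0.7],0,-1],
    [[-6,0,0.8],0,-1],
    [[-9,0,0.8],0,-1],
    [[-12,0,0.9],0,-1],
    [[-15,0,0.9],0,-1],
    [[-17,0,0.9],0,-1],
    [[-17,0,0.9],0,-1],
  ],
)

```text
t: 13.15
tcp_pos: [0.5241, -0.0456, 0.2026]
tool_rot: [0.076, 0.997, -0.002, 0.009]
force: [-0.0, 1.6, 4.1]
finger_gap: 0.263
```

```bash
python3 -c "
from h import *
jig()"
```

```text
t 13.15 jig x -12.0 y -0.3 under 1.3 tilt [ 0.0174 -0.0044] jaw 81.30 Fx -0.3 Fy 1.6 Fz 4.1 T [0.16 0.25 0.  ] gap 0.263
```

servo_tool(
  rows=[
    [[-1,0,0.1],0,-1],
    [[-2,0,0.2],0,-1],
    [[-3,0,0.2],0,-1],
    [[-3,0,0.2],0,-1],
  ],
)

```text
t: 13.55
tcp_pos: [0.5264, -0.046, 0.2026]
tool_rot: [0.076, 0.997, -0.001, 0.008]
force: [-3.9, -0.1, 7.0]
finger_gap: 0.27
```

```bash
python3 -c "
from h import *
jig()"
```

```text
t 13.55 jig x -9.9 y -0.4 under 1.3 tilt [ 0.0154 -0.0041] jaw 81.32 Fx -3.8 Fy -0.7 Fz 7.0 T [-0.01  0.78  0.03] gap 0.270
```

servo_tool(
  rows=[
    [[-1,0,0.7],0,-1],
    [[-1.2,0,1.5],0,-1],
    [[-1.5,0,2.5],0,-1],
    [[-1.5,0,3],0,-1],
    [[-1.5,0,3],0,-1],
  ],
)

```text
t: 14.05
tcp_pos: [0.5271, -0.046, 0.2013]
tool_rot: [0.075, 0.997, -0.001, 0.007]
force: [-6.5, 1.2, 19.5]
finger_gap: 0.266
```

```bash
python3 -c "
from h import *
jig()"
```

```text
t 14.05 jig x -9.6 y -0.3 under 0.0 tilt [ 0.013  -0.0039] jaw 81.37 Fx -6.6 Fy 0.2 Fz 19.5 T [ 0.01  1.58 -0.01] gap 0.266
```

servo_tool(
  rows=[
    [[-2,0,2],0,-1],
    [[-2,0,2.6],0,-1],
    [[-2,0,3],0,-1],
    [[-2,0,3],0,-1],
    [[-2,0,3],0,-1],
  ],
  force=120,
)

```text
t: 14.55
tcp_pos: [0.5276, -0.046, 0.2012]
tool_rot: [0.075, 0.997, -0.001, 0.005]
force: [-9.4, 0.3, 30.5]
finger_gap: 0.267
```

```bash
python3 - <<'E'
from h import *
jig()
a=snapshot("wrist"); np.savez("w3.npz",**a); b=snapshot("side"); np.savez("s3.npz",**b)
t=snapshot("top"); W=cloud(t)*1000
H,S,V=cv2.split(cv2.cvtColor(t["image"],cv2.COLOR_BGR2HSV)); m=big((H<15)&(S>180)&(V>100)&(np.arange(640)>400)); v,u=np.nonzero(m); print("cover",m.sum(),np.median(W[m],0),rect(ray(t,np.c_[u,v],.027)))
cv2.imwrite("pics/f3.png",np.hstack([a["image"][170:420,220:420].repeat(2,0).repeat(2,1),cv2.resize(b["image"][180:305,290:390],(400,500),interpolation=2)]))
E
```

```text
t 14.55 jig x -9.6 y -0.3 under -0.1 tilt [ 0.0097 -0.0036] jaw 81.40 Fx -9.3 Fy -1.1 Fz 30.5 T [-0.07  1.97 -0.09] gap 0.267
cover 1480 [nan nan nan] (array([ 489.4, -301.7]), array([93.2, 63. ]), 89.73)
```

View pics/f3.png

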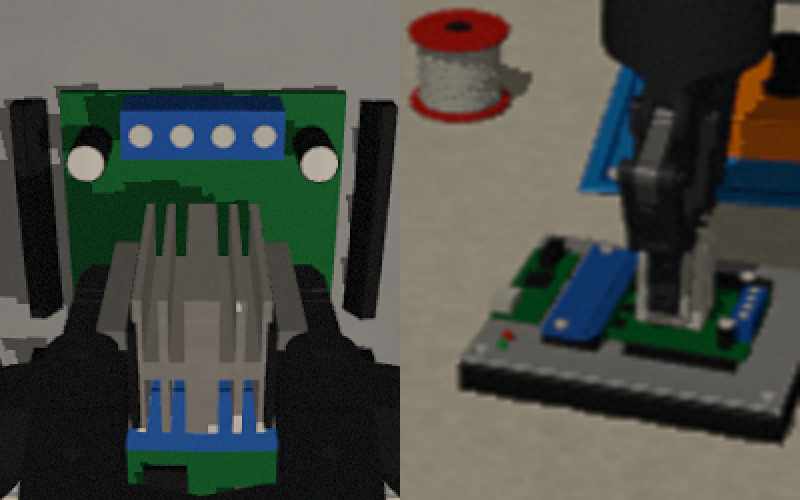

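servo_tool(
  rows=[
    [[-3,0,3],0,-1],
    [[-3,0,3.3],0,-1],
    [[-3,0,3.3],0,-1],
    [[-3,0,3.3],0,-1],
    [[-3,0,3.3],0,-1],
    [[-3,0,3.3],0,-1],
  ],
)

```text
t: 15.3
tcp_pos: [0.5284, -0.0461, 0.2013]
tool_rot: [0.075, 0.997, -0.001, 0.003]
force: [-12.3, -0.1, 34.6]
finger_gap: 0.268
```

```bash
python3 - <<'E'
from h import *
jig()
s=dict(np.load("w3.npz")); J=np.radians(-8.7); ex=np.array([np.cos(J),np.sin(J)]); ey=np.array([-ex[1],ex[0]])
q=fray(s,np.array([[60,92],[345,92]])/2+[220,170],22.4)[:,:2]-[538.66,-47.75]; print("rear corners jig",np.c_[q@ex,q@ey].round(1).tolist())
g=fray(s,np.array([[28,100],[380,100]])/2+[220,170],25)[:,:2]-[538.66,-47.75]; print("guides",np.c_[g@ex,g@ey].round(1).tolist())
E
```

```text
t 15.30 jig x -9.6 y -0.3 under -0.0 tilt [ 0.0048 -0.0031] jaw 81.43 Fx -12.1 Fy -2.0 Fz 34.6 T [-0.21  2.01 -0.18] gap 0.268
rear corners jig [[-49.4, -30.3], [-49.6, 29.1]]
guides [[-48.5, -36.6], [-48.7, 36.1]]
```

The floor's reaction, worked out from force and torque, falls inside the board's footprint, so the board lies flat. Its rear edge is at jig x of about -49.5 mm (home is -50), centred and against the stop. I'm handing in.

```bash
python3 -c "
from h import *
jig(); print(sign_off())"
```

```text
t 15.30 jig x -9.6 y -0.3 under -0.0 tilt [ 0.0048 -0.0031] jaw 81.43 Fx -12.1 Fy -2.0 Fz 34.6 T [-0.21  2.01 -0.18] gap 0.268
the job is handed in; nothing more can be done
None
```

I lifted the orange cover by its knob and set it upright near the middle of the blue mat. I then slid the board's bare edge under the blue lip to the stop and pressed it down. I handed in at 15.3 s (limit 51 s) with the arm still holding the board down.

**Last checks:**
- **Board position:** its underside is 0.0 mm above the nest floor. Its rear edge is at jig x of about -49.5 mm (-50 is home) and its centre is within about 0.6 mm of the centre line.
- **Push:** 34.6 N down and 12 N against the stop at hand-in. Worked out from force and torque, the floor's reaction falls inside the board's footprint, so the board should be flat.
- **Cover:** the top view puts it at about (489, -302) mm on the mat, at the right size and square with it. The depth reading there came back empty, so I did not measure its height on the mat; the side view shows it on the mat.

**Weak points:**
- **Flatness:** this is inferred, because pin travel could not be read directly. The tool leaned by about 0.3° as the push grew.
- **Bystanders:** I did not re-measure the multimeter, spool and breadboard, but the arm never went near them.

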